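# Gauge how deep the plug sits in a capped square tube

### The job

Find out how deep the plug sits in the square steel tube: push the depth rod along its channel and into the tube until it bottoms firmly on the plug (past the spring leaf that drags on it part-way; do not ram it). Then, leaving the rod home, slide the cursor along the rule until its pointer is level with the rod's outer end, and let go. Do not knock over or shift the pipe offcut that stands by the jig.

Things in the scene. Friction and masses are not known exactly. Their poses are not given: they have to be found in the camera images.
- jig: Measuring jig bolted to the bench. Origin on the bench top under the tube's mouth; x points into the tube along its bore, z up. Base plate 12 mm thick, x -280..220, y -120..50 mm. In front of the mouth an open channel, x -271..-1, floor at z 19, 26 mm wide inside, side walls only up to z 28 and out to y +-18 mm.
- mouth (a point): Centre of the tube's mouth, 32 mm above the bench, axes as the jig's. Square tube 40 x 40 mm outside, 220 mm long, top at z 52 (clamp straps to 63 mm), bore 28 x 28 mm, floor at z 18, far end capped. Inside, a spring leaf under the roof, 20 to 60 mm in, presses on the rod: resistance rises by a few N there and drag goes on after it; total drag about 2 to 8 N.
- bore_stop: The plug inside the tube, unseen. This frame is NOT at the plug: it coincides with the jig's. The plug's face lies 67 to 137 mm inside the mouth, different each time. The face is a sprung rubber pad that gives 3 mm at about 1 N; then the stop is solid. The rod is home when the pad is pressed fully; let go, it stays there by its own drag.
- rod_end (a point): Centre of the flat outer end face of the depth rod, 11 mm above its underside. x along the rod to its tip, z up. Loose steel rod 190 mm long, 22 x 22 mm, about 0.3 kg, lying in the channel, tip 10 to 45 mm short of the mouth at first. At this end it is bent up into a lug 14 mm long, 22 mm wide, reaching 47 mm above this point, its outer face flush with the end face.
- cursor (a joint): Cursor on the rule bar, 0 to 0.225 m, growing towards the tube (jig +x); at 0 its pointer tip is at jig x -245 mm. Slides with about 2 N of friction, stays where left. Rule bar beside the channel at jig y -103..-77 mm, x -266..-4, top z 28 mm, ticks every 10 mm.
- pointer (a point): Tip of the cursor's flat steel pointer, 3 mm wide, at jig y -36 mm, z 41 mm. It points across towards the rod and does not reach it.
- fin (a point): Centre of the upper part of the upright steel fin on the cursor, the part to pinch or push: 10 mm thick along the rule (jig x), 30 mm wide across, from z 43 to z 87 mm; this point is at z 72 mm and has the same jig x as the pointer tip. The black carriage under it is 40 x 36 mm, top at z 43 mm.
- pipe: Offcut of steel pipe standing upright by the tube, 60 mm diameter, 150 mm tall, loose; origin at the centre of its underside. Leave it alone.
There are look-alikes about, which are no part of the job. Leave any blue or yellow look-alike of the part that bears rod_end alone.

How it is judged:
On the way, in this order (a step that is already met when the one before it is completed fails the run):
1. the depth rod is pushed home: it presses the plug's pad in (contact force between rod and bore_stop above 0.65 N), for 0.3 s.
2. the pointer is level with the rod's outer end, the rod still home (contact force between rod and bore_stop above 0.65 N and x of pointer in the frame of rod_end between -0.004 and 0.004 m), for 0.2 s.
At the end, for the whole second after the job is handed in: The rod rests home against the plug (still pressing its sprung pad with more than 0.65 N, which means within about 2 mm of fully in), the pointer tip is within 4 mm of the rod's outer end face measured along the rod, and rod and cursor are at rest (all of step 2 and linear speed of rod below 0.02 m/s and velocity of joint cursor between -0.005 and 0.005 m/s); the robot touches nothing.
It fails at once if the rod is rammed against the plug (over 60 N) (contact force between rod and bore_stop above 60 N).
It fails at once if the standing pipe is shifted by more than 30 mm or knocked over (distance of pipe from where it was at the start of the episode above 0.03 m or angle between pipe's own z axis and vertical above 0.5 rad).
It also fails if it takes over 64 s, if anything falls off the work surface, if the arm or the gripper's body presses on something with over 40 N, if the wrist force passes 120 N, or if a joint passes its speed limit or range.

### The arm

A 6-joint arm with a two-finger parallel gripper is mounted at the origin on the work surface. World frame = base frame: x ahead of the robot, y to its left, z up, the work surface at z = 0. Lengths are in m, angles in rad, forces in N, time in s.
With the tool pointing down it reaches from about 0.275 to 1 m from the base axis. Payload 8.4 kg.
Tool frame: the origin (TCP) lies midway between the tips of the shut fingers; the grasp point (between the pads) lies 19 mm behind it (robot.grip_point_offset is the distance from the TCP to the grasp point, in m); z points along the fingers, x is the direction in which the jaws open and shut, and the axes are right-handed (so a half turn about z gives the same grasp; the last joint's range is limited). The gripper opens to 85 mm and grips with 20 to 120 N. Pads are 22 mm wide; open, the fingers measure 114 mm over their backs; the gripper's body (76 mm by 85 mm) begins 54 mm behind the grasp point. The pads swing forward as they close: fully open they stand 13 mm farther back than shut.
Start: joints at [1.262, 0.353, 1.633, -0, 1.155, -0.002], TCP at [0.189, 0.596, 0.193] pointing down, gripper open.
Joint ranges: [-2.63, 2.63], [-0.92, 2.1], [0.06, 2.66], [-1.3, 4.44], [0, 2.69], [-3.02, 3.02]. Speed limits (rad/s): [2.22, 2.22, 2.79, 3.14, 3.14, 3.14].

### API

Orientations are given as a 3x3 rotation matrix whose columns are the frame's x, y, z axes.
In Python, from rig import robot, eyes, finder gives the robot as it stands. The module is installed in compiled form; this text tells all that it offers.
- The arm moves only by the tool arm_command, never from a script. Its argument "increments" is a list of rows, each a list of 4 numbers: the shift along the tool's x, y, z in m, then the turn about the tool's z in rad. In form: [[x, y, z, spin], ...]. A call has 1 to 10 rows; each row is the pose to reach, as a shift and turn from the pose commanded when the call began, along the tool's axes at that moment; what a row does not reach only later rows make up. A row lasts 1/12 s, in which the tool goes at most 41.7 mm and 7.16 degrees, less where a joint would pass 70% of its speed; a pose out of reach is approached as far as the arm can. A call with a gripper value outside its range is refused whole. "jaw" is the gripper command: -1 is fully open, 1 is shut, values between are in proportion, set as the call begins (left out, the last holds). The fingers move at their own pace and stop on an object; "grip_force" is the grip in N (left out, the last holds). Time passes only in rows, so rows that repeat a pose let the fingers close. It gives the time, the measured TCP pose, the force and the opening at its end, in the units of the state.
- robot.read_state(): the state, without advancing time (a new reading comes with each control period).
- eyes.capture(name): name is "scene" or "top" or "wrist"; returns the picture (420x560x3 uint8, red, green, blue); there is no depth.
- eyes.camera_info(name): a dict with "vfov" (degrees; the focal length in pixels is half the picture's height over the tangent of half this angle, whatever the lens; pixels are square), "cx", "cy" (the principal point, pixels), "xyz" and "orientation" of the camera in the world; the wrist camera has in their place "tool_from_camera" (4x4, takes a point from camera to tool coordinates, whose origin is the TCP and whose axes are the tool frame's). Camera axes: x right, y down, z forward; pixel columns grow to the right and rows downward; lengths in m; the calibration is good to about 2 mm. The wrist camera is an equidistant fisheye: a pixel r from the principal point sees the ray r / f radians off the axis. A picture is of the moment at which its call begins: read the wrist's pose just before it. camera_info takes no time and is no camera call.
- robot.hand_in(): hands the job in, once; it reports no verdict.
Trained networks look in the newest picture that a camera, given by its name, has taken for a name from the list of things; names that differ only in an ending like _2 or _b are one class to them, and where a whole thing is asked for, a point or a joint stands for the part that bears it (a point fixed in the world has none). Each returns a list of dicts, best first, with "p" (0 to 1); they miss things now and then, are a little off and sometimes report something else, mostly with a low value. They report only what shows in the picture. A call takes as long as a camera call. They do not tell look-alikes from the thing itself.
- finder.spot_in(camera, thing): "bbox" ([left, top, right, bottom] in pixels, round what is visible of it).
The state is a dict: "time_s": time; "joints": joint angles; "joint_velocities": joint speeds; "joint_torque": joint torques, N m; "ee_pos": TCP position; "orientation": TCP orientation; "ft_force": force on the tool from outside, world axes, zero at the start; "ft_torque": the same for the moment, N m; "gripper_width": opening from 0.0 (shut) to 1.0 (fully open).
Only numpy, scipy, OpenCV 4.12 (cv2) and the standard library are available. Lean on these libraries where they do the work, as an engineer would, in place of code of your own. Each camera call takes 0.05 s, during which the arm holds its last target. There are 200 camera calls.

## Working session

There is one attempt and no reset: what is moved stays moved. The work goes in short steps, Python scripts to look and compute and a tool call to move; the robot and the scene stay as the last step left them, time stands still between calls to the robot, and variables do not carry over. Pictures are saved under pics/ and viewed, about 8 in all and at most 12, crops included, and the job is handed in when it is done.

Besides the shell and the picture viewer there is one more tool, called as name(argument=value, ...) on one line, values as JSON. arm_command: Moves the arm, as the interface text tells. Its arguments: {"type":"object","properties":{"increments":{"type":"array"},"jaw":{"type":"number"},"grip_force":{"type":"number"}},"required":["increments"]}

```bash
mkdir -p pics
python3 - <<'E'
from rig import robot, eyes, finder
import cv2, json
s=robot.read_state(); print(s['time_s'],s['ee_pos'],s['orientation'])
for n in ("scene","top"):
    im=eyes.capture(n); cv2.imwrite(f"pics/{n}0.png",im[:,:,::-1]); print(n,eyes.camera_info(n))
    for t in ("jig","rod_end","cursor","pipe"):
        print(t,[(d['p'],d['bbox']) for d in finder.spot_in(n,t)][:3])
print(eyes.camera_info("wrist"))
E
```

```text
0.0 [0.18859006 0.59528266 0.19267125] [[ 3.02011842e-01  9.53304079e-01 -4.24247161e-04]
 [ 9.53303115e-01 -3.02012140e-01 -1.35608603e-03]
 [-1.42089014e-03  5.11789955e-06 -9.99998991e-01]]
scene {'vfov': 52.135812918138456, 'cx': 274.89579244442484, 'cy': 208.83460959514778, 'xyz': array([1.27067394, 0.19997831, 0.53044916]), 'orientation': array([[-0.27709368,  0.50814032, -0.81548299],
       [ 0.96061403,  0.16502936, -0.22357548],
       [ 0.02097092, -0.84531575, -0.53385531]])}
jig [(0.65, [181.7, 206.9, 451.0, 299.9])]
rod_end [(0.85, [233.2, 195.1, 323.4, 231.3]), (0.73, [184.7, 144.9, 221.3, 199.2]), (0.7, [126.5, 259.2, 145.2, 345.3])]
cursor [(0.69, [211.4, 213.3, 238.9, 252.5])]
pipe [(0.79, [379.1, 231.6, 434.3, 326.3])]
top {'vfov': 47.771358108237315, 'cx': 277.12342008385184, 'cy': 211.80621507570578, 'xyz': array([0.4560906 , 0.03781412, 0.99032692]), 'orientation': array([[ 0.02752026, -0.98860881,  0.14797044],
       [-0.99933079, -0.03077737, -0.019767  ],
       [ 0.02409597, -0.14732743, -0.98879422]])}
jig [(0.77, [110.6, 180.8, 361.9, 263.8])]
rod_end [(0.91, [235.5, 229.0, 331.4, 240.2]), (0.81, [363.3, 282.1, 444.7, 357.7]), (0.71, [338.5, 73.0, 392.9, 156.0])]
cursor [(0.63, [310.4, 177.9, 334.0, 212.3])]
pipe [(0.63, [127.4, 120.2, 180.3, 170.9])]
{'vfov': 65.70646984690485, 'cx': 276.2869428951424, 'cy': 213.2927133830069, 'tool_from_camera': array([[ 9.99999359e-01, -5.21334176e-04, -1.00470061e-03,
         1.05704221e-04],
       [ 8.21274812e-04,  9.44997158e-01,  3.27077510e-01,
        -8.56789950e-02],
       [ 7.78922532e-04, -3.27078125e-01,  9.44996981e-01,
        -1.79690427e-01],
       [ 0.00000000e+00,  0.00000000e+00,  0.00000000e+00,
         1.00000000e+00]])}
```

View pics/top0.png

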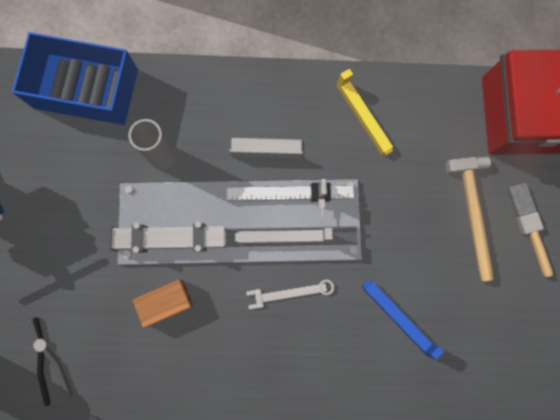

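View pics/scene0.png

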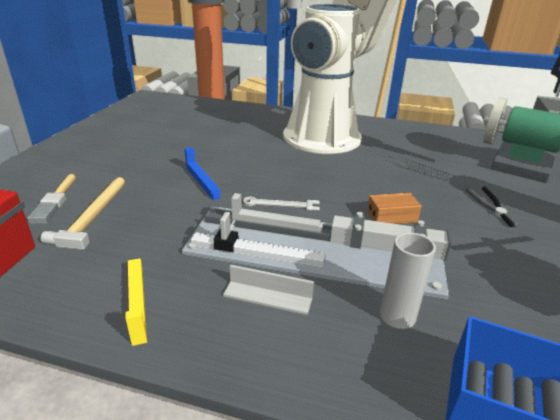

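Top view: jig plate corners are at about (121,182), (357,180), (361,262) and (118,265). The tube is on the left, the rod's lug is near (329,235), the cursor near (322,192) and the pipe at (145,135). I'll zoom in to fit the jig pose.

Run:
```python
import cv2
im=cv2.imread("pics/top0.png")[170:275,105:371]
cv2.imwrite("pics/topz.png",cv2.resize(im,None,fx=3,fy=3,interpolation=cv2.INTER_CUBIC))
```

```text
(no output)
```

View pics/topz.png

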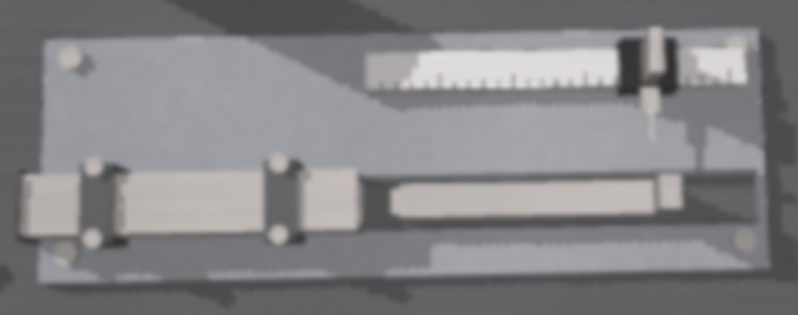

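The zoomed crop gives plate corners (44,40), (758,29), (770,267) and (38,283). The tube mouth edge is at u≈361, the rod tip at u≈391, the lug top's outer edge at u≈682 and the pointer tip at (652,140).

```bash
cat > h.py <<'E'
import numpy as np
from scipy.optimize import least_squares
from rig import eyes
def cam(n):
    c=eyes.camera_info(n); return c, 210/np.tan(np.radians(c['vfov']/2))
def proj(n,P):
    c,f=cam(n); q=(np.atleast_2d(P)-c['xyz'])@c['orientation']
    return np.c_[c['cx']+f*q[:,0]/q[:,2], c['cy']+f*q[:,1]/q[:,2]]
def ray(n,uv,z):
    c,f=cam(n); d=c['orientation']@np.array([(uv[0]-c['cx'])/f,(uv[1]-c['cy'])/f,1])
    return c['xyz']+d*(z-c['xyz'][2])/d[2]
def jw(p,J):
    J=np.atleast_2d(J); c,s=np.cos(p[2]),np.sin(p[2])
    return np.c_[p[0]+c*J[:,0]-s*J[:,1],p[1]+s*J[:,0]+c*J[:,1],J[:,2]]
def wj(p,W):
    c,s=np.cos(p[2]),np.sin(p[2]); d=W[:2]-np.array(p[:2]); return np.array([c*d[0]+s*d[1],-s*d[0]+c*d[1],W[2]])
E
python3 - <<'E'
from h import *
J=np.array([[220,-120,12],[-280,-120,12],[-280,50,12],[220,50,12],[0,-20,52],[0,20,52]])/1e3
z=lambda a:np.array(a)/3+[104.67,169.67]
uv=z([[44,40],[758,29],[770,267],[38,283],[360,172],[362,232]])
r=least_squares(lambda p:(proj("top",jw(p,J))-uv).ravel(),[.4,.1,1.57]); p=r.x
print(p, r.fun.reshape(-1,2).round(1).tolist()); np.save("jig.npy",p)
for n,a,zz in [("tip",(391,199),.041),("lugout",(682,191),.077),("lugin",(657,191),.077),("pointer",(652,140),.041),("finTop",(655,45),.087)]:
    w=ray("top",z(a),zz); print(n,w.round(4),wj(p,w).round(4))
w=ray("top",(145,134),.15); print("pipe",wj(p,w))
E
```

```text
[0.54421718 0.12268979 1.62151333] [[0.4, 0.1], [0.6, -0.4], [0.6, 0.8], [0.3, 0.9], [-0.6, -0.7], [-1.2, -0.6]]
tip [0.5465 0.1019 0.041 ] [-0.0209 -0.0012  0.041 ]
lugout [ 0.5539 -0.0881  0.077 ] [-0.211  0.001  0.077]
lugin [ 0.5534 -0.0719  0.077 ] [-0.1948  0.0007  0.077 ]
pointer [ 0.5917 -0.0723  0.041 ] [-0.1972 -0.0375  0.041 ]
finTop [ 0.6475 -0.0681  0.087 ] [-0.1958 -0.0934  0.087 ]
pipe [ 0.1342854  -0.18062127  0.15      ]
```

```bash
cat >> h.py <<'E'
def todo(jxyz):
    "tool-axis shift and spin to reach jig point with tool x along jig x"
    from rig import robot
    p=np.load("jig.npy"); s=robot.read_state(); R=s['orientation']
    d=R.T@(jw(p,jxyz)[0]-s['ee_pos']); yaw=np.arctan2(R[1,0],R[0,0])
    print("t",s['time_s'],"pos jig",wj(p,s['ee_pos']).round(4),"shift",d.round(4),"spin",-(p[2]-yaw).round(4),"ft",s['ft_force'].round(2),"w",s['gripper_width'])
E
python3 -c "
from h import *
todo([-.204,.001,.15])"
```

```text
t 0.5 pos jig [0.4905 0.331  0.1934] shift [-0.5351  0.5522  0.0434] spin -0.3575 ft [-0.52 -0.14 -0.57] w 1.0010338534860963
```

arm_command(increments=[[-0.025,0.026,0,-0.036],[-0.05,0.052,0,-0.072],[-0.076,0.079,0,-0.108],[-0.103,0.107,0,-0.144],[-0.13,0.135,0,-0.18],[-0.157,0.163,0,-0.216],[-0.185,0.191,0,-0.252],[-0.213,0.219,0,-0.288],[-0.241,0.247,0,-0.324],[-0.269,0.277,0,-0.3575]], jaw=-1)

```text
time_s: 1.33
ee_pos: [0.372, 0.2541, 0.1937]
orientation: [[-0.053, 0.999, 0.001], [0.999, 0.053, 0.0], [0.0, 0.001, -1.0]]
ft_force: [1.0, 0.3, -0.5]
gripper_width: 0.999
```

```bash
python3 -c "
from h import *
todo([-.204,.001,.15])"
```

```text
t 1.3333 pos jig [0.14   0.1654 0.1937] shift [-0.3443  0.1636  0.0437] spin 0.0022 ft [ 0.97  0.32 -0.48] w 0.9985008915364766
```

arm_command(increments=[[-0.034,0.016,0,0],[-0.069,0.033,0,0],[-0.104,0.049,0,0],[-0.139,0.066,0,0],[-0.174,0.082,0,0],[-0.209,0.099,0,0],[-0.244,0.115,0.01,0],[-0.279,0.132,0.02,0],[-0.314,0.149,0.03,0],[-0.344,0.164,0.044,0.002]])

```text
time_s: 2.17
ee_pos: [0.5544, -0.0821, 0.1498]
orientation: [[-0.048, 0.999, 0.002], [0.999, 0.048, -0.001], [-0.001, 0.002, -1.0]]
ft_force: [0.7, 1.0, 0.5]
gripper_width: 1.001
```

Run:
```python
from h import *
import cv2
todo([-.204,.001,.047])
cv2.imwrite("pics/w1.png",eyes.capture("wrist")[:,:,::-1])
```

```text
t 2.1667 pos jig [-2.051e-01  2.000e-04  1.498e-01] shift [ 0.0011 -0.001   0.1028] spin -0.0026 ft [0.68 0.97 0.55] w 1.0010152090243642
```

View pics/w1.png

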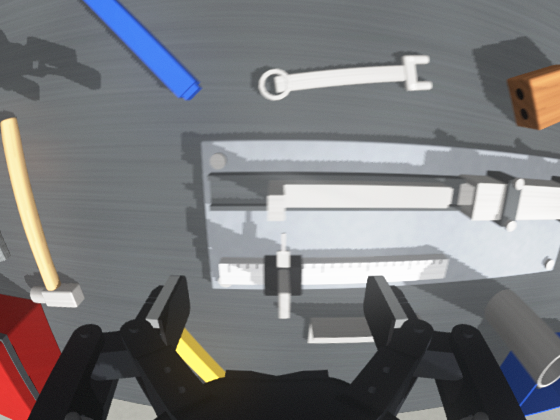

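The wrist view shows the lug at about (276,200), centred along the jaws. Sideways it's within 2–5 mm, so it sits between the fingers. The cursor is at (283,275). I'll descend and pinch the lug.

arm_command(increments=[[0.001,-0.002,0.02,-0.002],[0.001,-0.003,0.045,-0.002],[0.001,-0.003,0.07,-0.002],[0.001,-0.003,0.09,-0.002],[0.001,-0.003,0.1,-0.002],[0.001,-0.003,0.102,-0.002],[0.001,-0.003,0.102,-0.002]])

```text
time_s: 2.8
ee_pos: [0.5497, -0.0785, 0.0473]
orientation: [[-0.051, 0.999, -0.001], [0.999, 0.051, 0.0], [0.0, -0.001, -1.0]]
ft_force: [-0.4, -0.0, 0.5]
gripper_width: 1.0
```

arm_command(increments=[[0,0,0,0],[0,0,0,0],[0,0,0,0],[0,0,0,0],[0,0,0,0],[0,0,0,0],[0,0,0,0],[0,0,0,0]], jaw=1, grip_force=30)

```text
time_s: 3.47
ee_pos: [0.5498, -0.0787, 0.0474]
orientation: [[-0.051, 0.999, 0.0], [0.999, 0.051, -0.0], [-0.0, 0.0, -1.0]]
ft_force: [0.0, 0.0, -0.8]
gripper_width: -0.001
```

```bash
python3 -c "
from h import *
todo([-.16,.002,.047])"
```

```text
t 3.4667 pos jig [-0.2014  0.0047  0.0474] shift [0.0414 0.0027 0.0004] spin -0.0 ft [ 0.05  0.04 -0.8 ] w -0.0011797592255558549
```

The jaws shut on nothing, so I'll look.

Run:
```python
from h import *
import cv2
for n in("wrist","scene","top"):
    im=eyes.capture(n)[:,:,::-1]
    if n=="top": im=cv2.resize(im[170:275,105:371],None,fx=2.1,fy=2.1)
    if n=="scene": im=cv2.resize(im[130:290,170:430],(560,345))
    globals()[n]=im
cv2.imwrite("pics/m2.png",np.vstack([scene,cv2.resize(top,(560,221))]))
cv2.imwrite("pics/w2.png",wrist)
```

```text
(no output)
```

View pics/w2.png

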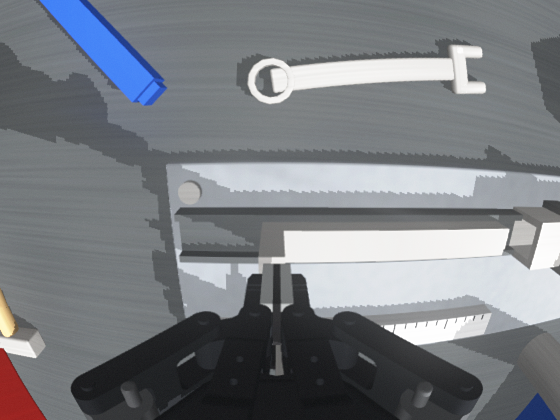

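View pics/m2.png

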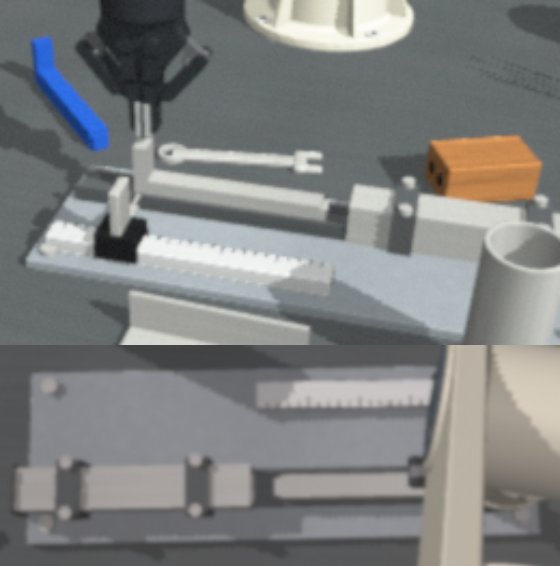

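Run:
```python
from h import *
p=np.load("jig.npy")
# scene crop -> full: u=170+x*260/560, v=130+y*160/345
c=lambda x,y:(170+x*260/560,130+y*160/345)
for n,pt in [("TCP",[-.2014,.0047,.047]),("TCP+30up",[-.2014,.0047,.077]),("lugtop -y out",[-.211,-.011,.077]),("lugtop -y in",[-.197,-.011,.077]),("lugtop +y in",[-.197,.011,.077]),("lug foot in -y",[-.197,-.011,.041]),("mouth topc",[0,-.02,.052]),("plate c",[-.28,-.12,.012]),("plate c2",[-.28,.05,.012])]:
    q=proj("scene",jw(p,np.array(pt)))[0]; print(n,((q-[170,130])*[560/260,345/160]).round(0), proj("top",jw(p,np.array(pt)))[0].round(1))
```

```text
TCP [146. 166.] [325.2 236.8]
TCP+30up [146. 140.] [327.2 235.3]
lugtop -y out [131. 147.] [331.8 227.2]
lugtop -y in [145. 149.] [324.6 227.3]
lugtop +y in [152. 137.] [325.  238.6]
lug foot in -y [146. 180.] [322.4 229.4]
mouth topc [348. 206.] [224.  226.3]
plate c [ 23. 258.] [357.9 178.9]
plate c2 [ 89. 162.] [361.9 259.5]
```

Run:
```python
import cv2,numpy as np
a=cv2.resize(cv2.imread("pics/w2.png")[200:400,220:340],None,fx=3,fy=3,interpolation=cv2.INTER_CUBIC)
from h import *
im=eyes.capture("scene")[:,:,::-1]
b=cv2.resize(im[140:260,200:280],(400,600),interpolation=cv2.INTER_CUBIC)
cv2.imwrite("pics/z3.png",np.hstack([a,b]))
```

```text
(no output)
```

View pics/z3.png

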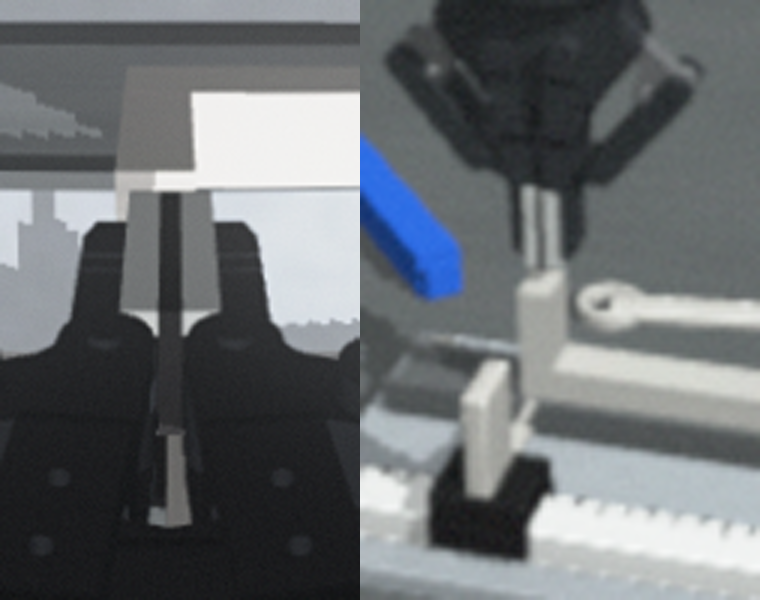

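Both views put the shut pads' tips at about the lug's top, z≈0.075, rather than at the reported TCP height. I'll move back along the channel and check where the tips really are.

arm_command(increments=[[0,0,-0.005,0],[-0.01,0,-0.005,0],[-0.02,0,-0.005,0],[-0.03,0,-0.005,0],[-0.04,0,-0.005,0],[-0.04,0,-0.005,0]])

```text
time_s: 4.17
ee_pos: [0.552, -0.1209, 0.0524]
orientation: [[-0.049, 0.999, 0.0], [0.999, 0.049, -0.001], [-0.001, 0.0, -1.0]]
ft_force: [-0.5, 0.1, -0.3]
gripper_width: -0.002
```

Run:
```python
import cv2,numpy as np
from h import *
todo([-.24,.001,.047])
p=np.load("jig.npy"); from rig import robot
t=robot.read_state()['ee_pos']
s=eyes.capture("scene")[:,:,::-1].copy(); w=eyes.capture("wrist")[:,:,::-1]
for dz in(0,.03):
    q=proj("scene",t+[0,0,dz])[0]; print(q)
    cv2.circle(s,tuple(int(round(v)) for v in q),1,(0,0,255),-1)
b=cv2.resize(s[140:260,190:280],(450,600),interpolation=cv2.INTER_NEAREST)
a=cv2.resize(w[200:400,220:340],(350,600),interpolation=cv2.INTER_CUBIC)
cv2.imwrite("pics/z4.png",np.hstack([a,b]))
```

```text
t 4.1667 pos jig [-0.2437  0.0046  0.0524] shift [0.0037 0.0036 0.0054] spin -0.0016 ft [-0.52  0.07 -0.34] w -0.002229146674635001
[218.89467107 202.23385441]
[218.1958877  189.98025356]
```

View pics/z4.png

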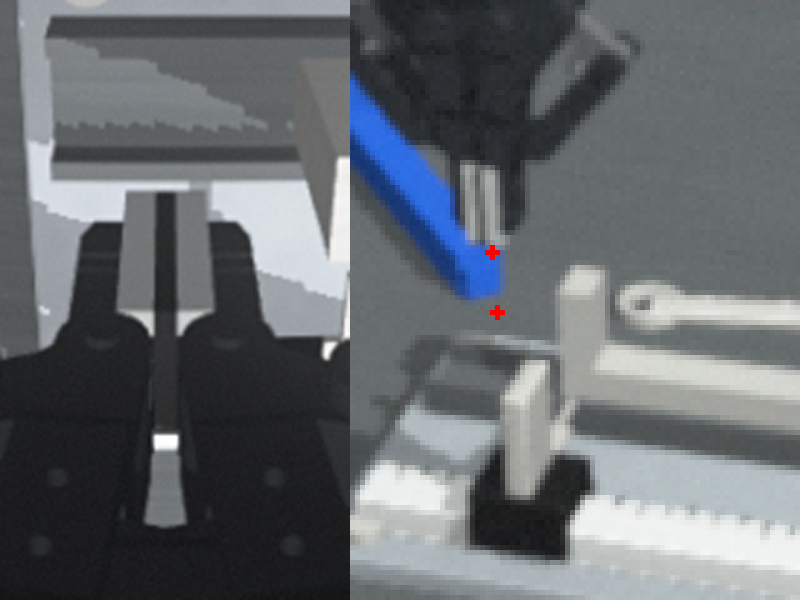

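The tips sit about 34 mm behind the reported TCP: the scene tip pixel is 14 px above the projected TCP, and the wrist ray agrees. I'll allow for that, rise with the jaws open, go over the lug and descend under force watch.

arm_command(increments=[[0,0.001,-0.01,0],[0,0.002,-0.02,0],[0.01,0.003,-0.02,0],[0.02,0.003,-0.02,0],[0.03,0.003,-0.02,0],[0.039,0.003,-0.02,0],[0.039,0.003,-0.01,0],[0.039,0.003,0,0],[0.039,0.003,0.005,0],[0.039,0.003,0.005,0]], jaw=-1)

```text
time_s: 5.1
ee_pos: [0.5513, -0.0795, 0.0453]
orientation: [[-0.051, 0.999, -0.003], [0.999, 0.051, 0.0], [0.001, -0.003, -1.0]]
ft_force: [0.2, -0.3, -0.5]
gripper_width: 1.002
```

arm_command(increments=[[0,0,0.004,0],[0,0,0.008,0],[0,0,0.012,0],[0,0,0.016,0],[0,0,0.02,0]])

```text
time_s: 5.52
ee_pos: [0.5528, -0.0797, 0.027]
orientation: [[-0.05, 0.999, 0.0], [0.999, 0.05, -0.0], [-0.0, 0.0, -1.0]]
ft_force: [-0.1, -0.2, 0.1]
gripper_width: 1.002
```

arm_command(increments=[[0,0,0.003,0],[0,0,0.006,0],[0,0,0.008,0]])

```text
time_s: 5.77
ee_pos: [0.5527, -0.0795, 0.019]
orientation: [[-0.051, 0.999, -0.0], [0.999, 0.051, 0.0], [0.0, -0.0, -1.0]]
ft_force: [0.6, -0.4, 0.2]
gripper_width: 0.998
```

arm_command(increments=[[0,0,0,0],[0,0,0,0],[0,0,0,0],[0,0,0,0],[0,0,0,0],[0,0,0,0],[0,0,0,0],[0,0,0,0]], jaw=1, grip_force=30)

```text
time_s: 6.43
ee_pos: [0.5532, -0.0797, 0.0197]
orientation: [[-0.051, 0.999, 0.001], [0.999, 0.051, -0.0], [-0.0, 0.001, -1.0]]
ft_force: [0.3, -2.3, 3.1]
gripper_width: 0.156
```

```bash
python3 -c "
from h import *
todo([-.16,.002,.02])"
```

```text
t 6.4333 pos jig [-0.2026  0.0013  0.0197] shift [ 0.0426 -0.0007 -0.0003] spin 0.0001 ft [ 0.27 -2.25  3.14] w 0.15610140687250348
```

Gripped: 0.156 × 85 = 13.3 mm, about the lug's 14 mm. Now pushing.

arm_command(increments=[[0.004,0,0,0],[0.009,0,0,0],[0.014,0,0,0],[0.019,0,0,0],[0.024,0,0,0],[0.029,0,0,0],[0.034,0,0,0],[0.039,0,0,0],[0.044,0,0,0],[0.048,0,0,0]])

```text
time_s: 7.27
ee_pos: [0.5508, -0.0316, 0.0197]
orientation: [[-0.051, 0.999, 0.001], [0.999, 0.051, -0.001], [-0.001, 0.001, -1.0]]
ft_force: [0.8, -4.9, 3.5]
gripper_width: 0.153
```

arm_command(increments=[[0.003,0,0,0],[0.006,0,0,0],[0.009,0,0,0],[0.012,0,0,0],[0.015,0,0,0],[0.018,0,0,0],[0.021,0,0,0],[0.024,0,0,0],[0.027,0,0,0],[0.03,0,0,0]])

```text
time_s: 8.1
ee_pos: [0.5493, -0.0022, 0.0197]
orientation: [[-0.051, 0.999, 0.001], [0.999, 0.051, -0.001], [-0.001, 0.001, -1.0]]
ft_force: [0.9, -7.8, 5.3]
gripper_width: 0.158
```

```bash
python3 -c "
from h import *
todo([-.12,.002,.02])"
```

```text
t 8.1 pos jig [-0.125   0.0013  0.0197] shift [ 0.005  -0.0007 -0.0003] spin 0.0005 ft [ 0.86 -7.77  5.29] w 0.15810382712260215
```

arm_command(increments=[[0.001,0,0,0],[0.002,0,0,0],[0.003,0,0,0],[0.004,0,0,0],[0.005,0,0,0],[0.005,0,0,0]], grip_force=20)

```text
time_s: 8.6
ee_pos: [0.549, 0.0029, 0.0197]
orientation: [[-0.051, 0.999, 0.001], [0.999, 0.051, -0.001], [-0.001, 0.001, -1.0]]
ft_force: [0.6, -5.5, 5.3]
gripper_width: 0.157
```

arm_command(increments=[[0.0007,0,0,0],[0.0014,0,0,0],[0.0021,0,0,0],[0.0028,0,0,0],[0.0028,0,0,0]])

```text
time_s: 9.02
ee_pos: [0.5488, 0.0057, 0.0197]
orientation: [[-0.051, 0.999, 0.001], [0.999, 0.051, -0.001], [-0.001, 0.001, -1.0]]
ft_force: [1.0, -7.4, 5.0]
gripper_width: 0.155
```

arm_command(increments=[[0.0008,0,0,0],[0.0016,0,0,0],[0.0024,0,0,0],[0.003,0,0,0]])

```text
time_s: 9.35
ee_pos: [0.5487, 0.0086, 0.0197]
orientation: [[-0.051, 0.999, 0.001], [0.999, 0.051, -0.001], [-0.001, 0.001, -1.0]]
ft_force: [0.8, -7.6, 4.2]
gripper_width: 0.16
```

```bash
sleep 0
```

arm_command(increments=[[0.0008,0,0,0],[0.0016,0,0,0],[0.0024,0,0,0],[0.003,0,0,0]])

```text
time_s: 9.68
ee_pos: [0.5485, 0.0115, 0.0197]
orientation: [[-0.051, 0.999, 0.001], [0.999, 0.051, -0.001], [-0.001, 0.001, -1.0]]
ft_force: [0.2, -7.8, 5.5]
gripper_width: 0.156
```

arm_command(increments=[[0.0008,0,0,0],[0.0016,0,0,0],[0.0024,0,0,0],[0.003,0,0,0]])

```text
time_s: 10.02
ee_pos: [0.5484, 0.0145, 0.0197]
orientation: [[-0.051, 0.999, 0.001], [0.999, 0.051, -0.001], [-0.001, 0.001, -1.0]]
ft_force: [0.4, -7.5, 5.1]
gripper_width: 0.151
```

arm_command(increments=[[0.0008,0,0,0],[0.0016,0,0,0],[0.0024,0,0,0],[0.003,0,0,0]])

```text
time_s: 10.35
ee_pos: [0.5482, 0.0175, 0.0197]
orientation: [[-0.051, 0.999, 0.001], [0.999, 0.051, -0.001], [-0.001, 0.001, -1.0]]
ft_force: [0.4, -8.1, 4.7]
gripper_width: 0.152
```

arm_command(increments=[[0.0008,0,0,0],[0.0016,0,0,0],[0.0024,0,0,0],[0.003,0,0,0]])

```text
time_s: 10.68
ee_pos: [0.5482, 0.0193, 0.0198]
orientation: [[-0.052, 0.999, 0.001], [0.999, 0.052, -0.003], [-0.003, 0.001, -1.0]]
ft_force: [1.6, -19.1, 4.9]
gripper_width: 0.16
```

It has bottomed: the force jumped from 8 to 19 N and the motion stopped. Holding, then checking.

arm_command(increments=[[0.0005,0,0,0],[0.0005,0,0,0],[0.0005,0,0,0],[0.0005,0,0,0],[0.0005,0,0,0],[0.0005,0,0,0]])

```text
time_s: 11.18
ee_pos: [0.5482, 0.0194, 0.0198]
orientation: [[-0.052, 0.999, 0.001], [0.999, 0.052, -0.003], [-0.003, 0.001, -1.0]]
ft_force: [1.6, -17.5, 5.9]
gripper_width: 0.152
```

```bash
python3 -c "
from h import *
todo([-.12,.002,.02])"
```

```text
t 11.1833 pos jig [-0.1033  0.0013  0.0198] shift [-0.0167 -0.0007 -0.0002] spin 0.0011 ft [  1.63 -17.47   5.9 ] w 0.15216289109618797
```

arm_command(increments=[[0,0,0,0],[0,0,0,0],[0,0,0,0],[0,0,0,0],[0,0,0,0],[0,0,0,0],[0,0,0,0]], jaw=-1)

```text
time_s: 11.77
ee_pos: [0.5476, 0.0219, 0.0193]
orientation: [[-0.051, 0.999, -0.0], [0.999, 0.051, 0.0], [0.0, -0.0, -1.0]]
ft_force: [0.1, 0.0, -0.4]
gripper_width: 1.001
```

arm_command(increments=[[0,0,-0.01,0],[0,0,-0.025,0],[0,0,-0.045,0],[0,0,-0.065,0],[0,0,-0.085,0],[0,0,-0.1,0],[0,0,-0.1,0]])

```text
time_s: 12.35
ee_pos: [0.5499, 0.0218, 0.1232]
orientation: [[-0.051, 0.999, 0.006], [0.999, 0.051, 0.0], [-0.0, 0.006, -1.0]]
ft_force: [0.4, 0.7, -0.3]
gripper_width: 1.001
```

```bash
python3 -c "
from h import *
todo([-.196,-.092,.12])"
```

```text
t 12.35 pos jig [-0.1011 -0.0006  0.1232] shift [-0.0949  0.0914  0.0037] spin -0.0 ft [ 0.41  0.71 -0.31] w 1.000544184315319
```

arm_command(increments=[[-0.015,0.015,0,0],[-0.033,0.032,0,0],[-0.051,0.049,0,0],[-0.069,0.066,0,0],[-0.085,0.082,0,0],[-0.095,0.0915,0.003,0],[-0.095,0.0915,0.003,0]])

```text
time_s: 12.93
ee_pos: [0.6451, -0.0703, 0.1154]
orientation: [[-0.049, 0.999, 0.0], [0.999, 0.049, -0.0], [-0.0, 0.0, -1.0]]
ft_force: [-0.6, -0.4, 0.3]
gripper_width: 0.998
```

Run:
```python
from h import *
import cv2
todo([-.196,-.092,.022])
cv2.imwrite("pics/w5.png",eyes.capture("wrist")[:,:,::-1])
```

```text
t 12.9333 pos jig [-0.1978 -0.091   0.1154] shift [0.0019 0.001  0.0934] spin -0.0014 ft [-0.6  -0.37  0.32] w 0.9980084205048002
```

View pics/w5.png

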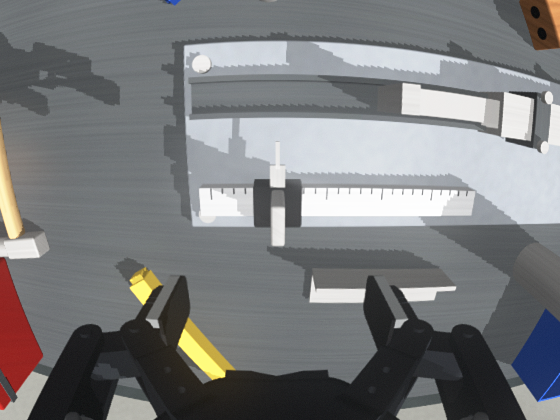

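The fin is centred at column 278 and lines up with the jaws. The rod is in the tube with its lug at about column 390. Descend and pinch the fin.

arm_command(increments=[[0.001,0.001,0.015,0],[0.001,0.001,0.035,0],[0.001,0.001,0.055,0],[0.001,0.001,0.068,0],[0.001,0.001,0.076,0],[0.001,0.001,0.083,0],[0.001,0.001,0.089,0],[0.001,0.001,0.092,0],[0.001,0.001,0.092,0]])

```text
time_s: 13.73
ee_pos: [0.6447, -0.0675, 0.0242]
orientation: [[-0.051, 0.999, -0.0], [0.999, 0.051, 0.0], [0.0, -0.0, -1.0]]
ft_force: [0.6, -0.4, 0.8]
gripper_width: 1.003
```

arm_command(increments=[[0,0,0,0],[0,0,0,0],[0,0,0,0],[0,0,0,0],[0,0,0,0],[0,0,0,0],[0,0,0,0],[0,0,0,0]], jaw=1)

```text
time_s: 14.4
ee_pos: [0.6449, -0.0676, 0.0246]
orientation: [[-0.051, 0.999, 0.0], [0.999, 0.051, -0.0], [-0.0, 0.0, -1.0]]
ft_force: [-1.0, -0.2, 2.5]
gripper_width: 0.111
```

```bash
python3 -c "
from h import *
todo([-.1103,-.092,.022])"
```

```text
t 14.4 pos jig [-0.1952 -0.0909  0.0246] shift [0.0849 0.001  0.0026] spin -0.0001 ft [-1.   -0.23  2.52] w 0.1110538230917522
```

Gripped: 9.4 mm against 10. Sliding +85 mm.

arm_command(increments=[[0.006,0,0,0],[0.014,0,0,0],[0.023,0,0,0],[0.033,0,0,0],[0.043,0,0,0],[0.053,0,0,0],[0.063,0,0,0],[0.073,0,0,0],[0.081,0,0,0],[0.085,0,0,0]])

```text
time_s: 15.23
ee_pos: [0.6406, 0.0194, 0.0246]
orientation: [[-0.052, 0.999, 0.001], [0.999, 0.052, 0.0], [0.0, 0.001, -1.0]]
ft_force: [-0.5, -2.1, 5.4]
gripper_width: 0.108
```

arm_command(increments=[[0,0,0,0],[0,0,0,0],[0,0,0,0],[0,0,0,0]])

```text
time_s: 15.57
ee_pos: [0.6406, 0.0193, 0.0246]
orientation: [[-0.051, 0.999, 0.0], [0.999, 0.051, 0.001], [0.001, 0.001, -1.0]]
ft_force: [-0.8, 2.1, 5.1]
gripper_width: 0.107
```

Run:
```python
from h import *
import cv2
todo([-.1103,-.092,.022])
w=eyes.capture("wrist")[:,:,::-1]
cv2.imwrite("pics/w6.png",cv2.resize(w[90:330,150:430],None,fx=2.5,fy=2.5,interpolation=cv2.INTER_CUBIC))
```

```text
t 15.5667 pos jig [-0.1081 -0.0911  0.0246] shift [-0.0022  0.0009  0.0026] spin 0.0005 ft [-0.75  2.14  5.12] w 0.10724996238481031
```

View pics/w6.png

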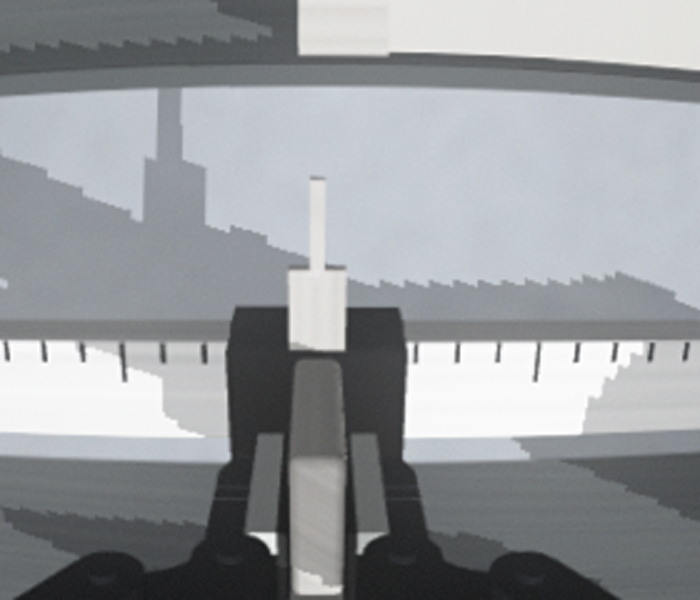

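The wrist view has the pointer at column 317 and the lug's outer edge at 298, so the pointer is about 3 mm too far. The encoder says 2.2 mm. Correcting by −2.7 mm.

arm_command(increments=[[-0.001,0,0,0],[-0.002,0,0,0],[-0.0027,0,0,0],[-0.0027,0,0,0],[-0.0027,0,0,0],[-0.0027,0,0,0]])

```text
time_s: 16.12
ee_pos: [0.6408, 0.0164, 0.0246]
orientation: [[-0.051, 0.999, 0.0], [0.999, 0.051, 0.001], [0.001, 0.0, -1.0]]
ft_force: [-0.1, 0.5, 4.8]
gripper_width: 0.112
```

Run:
```python
from h import *
todo([-.1103,-.092,.022])
```

```text
t 16.1167 pos jig [-0.1111 -0.0911  0.0246] shift [0.0008 0.0009 0.0026] spin 0.0004 ft [-0.1   0.51  4.83] w 0.11234136329955058
```

Good; release, rise and take a last look.

arm_command(increments=[[0,0,0,0],[0,0,0,0],[0,0,0,0],[0,0,0,0],[0,0,0,0],[0,0,0,0],[0,0,0,0]], jaw=-1)

```text
time_s: 16.7
ee_pos: [0.6406, 0.0146, 0.0243]
orientation: [[-0.051, 0.999, -0.0], [0.999, 0.051, -0.0], [-0.0, -0.0, -1.0]]
ft_force: [0.5, 0.4, 0.8]
gripper_width: 1.002
```

arm_command(increments=[[0,0,-0.01,0],[0,0,-0.025,0],[0,0,-0.045,0],[0,0,-0.065,0],[0,0,-0.085,0],[0,0,-0.1,0],[0,0,-0.1,0],[0,0,-0.1,0]])

```text
time_s: 17.37
ee_pos: [0.6413, 0.0146, 0.1256]
orientation: [[-0.051, 0.999, 0.002], [0.999, 0.051, 0.0], [-0.0, 0.002, -1.0]]
ft_force: [-0.0, 0.4, -1.1]
gripper_width: 1.0
```

Run:
```python
from h import *
import cv2
todo([-.1103,-.092,.122])
w=eyes.capture("wrist")[:,:,::-1]
cv2.imwrite("pics/w7.png",cv2.resize(w[60:270,200:400],None,fx=2.8,fy=2.8,interpolation=cv2.INTER_CUBIC))
```

```text
t 17.3667 pos jig [-0.1129 -0.0915  0.1256] shift [0.0026 0.0005 0.0036] spin -0.0001 ft [-0.02  0.45 -1.14] w 1.0001135795839267
```

View pics/w7.png

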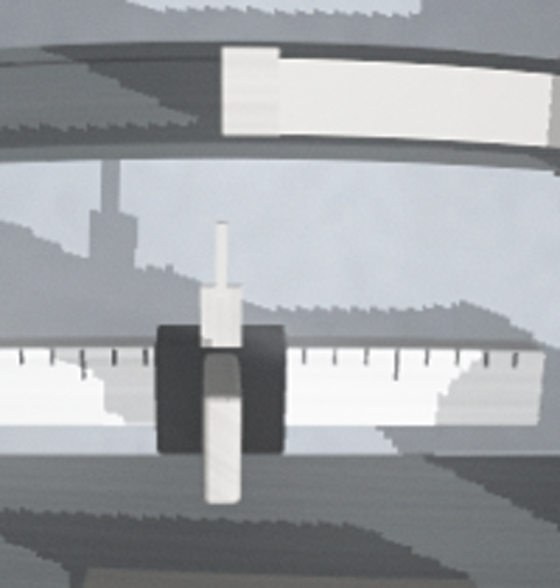

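The pointer (column 221) and the lug's outer edge (221) coincide, about 0.2 mm apart after depth correction. The lug's outer end is still at about −111 mm, where it was pressed home. Handing in.

```bash
python3 -c "
from rig import robot
print(robot.hand_in())"
```

```text
the job is handed in; nothing more can be done
None
```

I pushed the rod home, set the cursor level with its outer end, let go of both and handed the job in at about 17.4 s of robot time. No verdict is reported.

- **Rod:** I pinched the lug and pushed the rod past the spring leaf, where the drag was about 8 N. It stopped on the plug as the wrist force jumped to about 19 N, well under the 60 N limit, and I held it there for 0.5 s. The rod's tip, and so the fully pressed pad, is about 80 mm inside the mouth.
- **Rod after release:** The outer end measured about −111 mm along the jig, against −110 mm when pressed home, so I saw no spring-back. I had no direct reading of the force on the pad.
- **Cursor:** I pinched the fin and slid it 85 mm, then moved it back 2.7 mm because the first stop was 2–3 mm too far. In the last wrist picture the pointer and the rod's outer end agree to about 0.2 mm along the rod. The jaws were open and about 100 mm above at that point.
- **Pipe:** I kept clear of it throughout but did not measure its position again at the end.

**Failed or disagreed:**
- **First grasp:** It closed on nothing. The pictures showed the fingertips about 34 mm behind the reported tool point, so I went lower and the second grasp held.
- **First cursor stop:** The arm readout and the wrist picture disagreed slightly on the overshoot, 2.2 mm against about 3 mm. I used a value between them.

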